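# Put the bench blocks back in their labelled pockets

## Task

Tidy the wooden block rack: somebody has parked the canister in the square block's pocket, so lift it out by its handle and stand it, upright all the while, wholly on the round cork mat. Lay the square steel block and the round steel block down flat, right way up, each at the bottom of the rack pocket whose label shows its outline. Leave everything else where it is.

Things in the scene. Friction and masses are not known exactly. Their poses are not given: they have to be found in the camera images.
- rack: fixed wooden rack, 342 mm long along its y, four equal pockets in a row. Origin on the table under the row's centre; x points to the label ledge (far side). Pocket centres at y = -126, -42, 42, 126 mm; each 62 x 62 mm inside, 10 mm deep, floor 8 mm and rim 18 mm above the table. Walls: 12 mm near side, 22 mm between, 14 mm at ends; ledge, level with the rim, reaches x = 83 mm
- tag_square: fixed white label 36 x 60 x 2 mm on the rack's far ledge with a dark raised picture, a square (27 mm); origin at its underside's centre, 10 mm above the pocket floors, axes parallel to the rack's. Its pocket is directly beside it, centre 63 mm away along the rack's -x. The four labels change places from start to start
- tag_round: fixed white label 36 x 60 x 2 mm on the rack's far ledge with a dark raised picture, a disc (29 mm); origin at its underside's centre, 10 mm above the pocket floors, axes parallel to the rack's. Its pocket is directly beside it, centre 63 mm away along the rack's -x. The four labels change places from start to start
- tag_hex: fixed white label 36 x 60 x 2 mm on the rack's far ledge with a dark raised picture, a hexagon (31 mm); the hexagonal block already lies in its pocket; origin at its underside's centre, 10 mm above the pocket floors, axes parallel to the rack's. Its pocket is directly beside it, centre 63 mm away along the rack's -x. The four labels change places from start to start
- tag_oblong: fixed white label 36 x 60 x 2 mm on the rack's far ledge with a dark raised picture, a narrow oblong (12 x 48 mm); its pocket is empty and stays so; origin at its underside's centre, 10 mm above the pocket floors, axes parallel to the rack's. Its pocket is directly beside it, centre 63 mm away along the rack's -x. The four labels change places from start to start
- pocket_square (a point): centre of the floor of the pocket labelled with the square; axes parallel to the rack's; the canister stands in it at the start
- pocket_round (a point): centre of the floor of the pocket labelled with the disc; axes parallel to the rack's; empty at the start
- square_block: loose plain steel block 50 x 50 mm, 34 mm tall, about 0.65 kg, lying flat on the table in front of the rack; origin at the centre of its underside, x and y square to its sides, z up
- round_block: loose plain steel disc-shaped block, 54 mm diameter, 34 mm tall, about 0.6 kg, lying flat on the table in front of the rack; origin at the centre of its underside, z up
- canister: loose closed aluminium canister, dark lid, 60 mm diameter, 84 mm to the lid's top, about 0.4 kg; above the lid a fixed handle: a wooden bar 58 mm long along the canister's x, 10 mm wide (y), 12 mm high, its underside 32 mm above the lid, on a thin steel strap at each end. Origin at the centre of its underside, z up
- canister_handle (a point): middle of the canister's handle bar, 122 mm above the canister's underside; the bar runs along this frame's x and is pinched across y
- mat: fixed round cork mat, 120 mm diameter, 4 mm thick, on the table to the left or right of the blocks; origin at the centre of its underside
- hex_block: bystander: steel hexagonal block, 54 mm across corners, 34 mm tall, lying in its own pocket of the rack; origin at the centre of its underside
- ramekin: bystander: white ceramic dish, 76 mm diameter, 40 mm tall, on the other side from the mat; origin at the centre of its underside
- file: bystander: small file with wooden handle, 150 mm long along its x, 18 mm high, between the two blocks; origin under its middle
- mallet: bystander: wooden mallet lying to the left of the rack, 193 mm long along its x, 40 mm high; origin on the table, 100 mm from the handle's end
- sanding_block: bystander: wooden sanding block 70 x 110 x 32 mm to the right of the rack; origin at the centre of its underside
Mind the look-alikes: they are no part of the job. What is shaped like the square_block but blue or red is not meant.

How it is judged:
At the end, for the whole second after the job is handed in: canister upright (5 deg) and at rest on the mat (centres within 31 mm, underside within 4 mm of its top); square and round block each right way up, at rest, flat on the floor of the pocket with its own label (within 3 mm, 3.4 deg, centres within 12 mm) (horizontal distance between canister and mat below 0.031 m and z of canister in the frame of mat between 0 and 0.008 m and angle between canister's own z axis and vertical below 0.08 rad and linear speed of each of canister, square_block, round_block below 0.02 m/s and horizontal distance between square_block and pocket_square below 0.012 m and z of square_block in the frame of pocket_square between -0.004 and 0.003 m and angle between each of square_block, round_block's own z axis and vertical below 0.06 rad and horizontal distance between round_block and pocket_round below 0.012 m and z of round_block in the frame of pocket_round between -0.004 and 0.003 m); the robot touches nothing.
It fails at once if the canister is tipped more than 40 degrees from upright (angle between canister's own z axis and vertical above 0.7 rad).
It fails at once if a bystander (hexagonal block, ramekin, file, mallet or sanding block) is moved more than 30 mm (distance of any of hex_block, ramekin, file, mallet, sanding_block from where it was at the start of the episode above 0.03 m).
It also fails if it takes over 72 s, if anything falls off the work surface, if the arm or the gripper's body presses on something with over 40 N, if the wrist force passes 120 N, or if a joint passes its speed limit or range.

## Robot

A 6-joint arm with a two-finger parallel gripper is mounted at the origin on the work surface. World frame = base frame: x ahead of the robot, y to its left, z up, the work surface at z = 0. Lengths are in m, angles in rad, forces in N, time in s.
With the tool pointing down it reaches from about 0.3 to 0.775 m from the base axis. Payload 14.6 kg.
Tool frame: the origin (TCP) lies at the very end of the fingers, on their centre line; the grasp point (between the pads) lies ctrl.grasp_offset behind it (ctrl.grasp_offset is the distance from the TCP to the grasp point, in m); z points along the fingers, y is the line along which they close (so a half turn about z gives the same grasp; the last joint's range is limited). The gripper opens to 94 mm and grips with 3 to 60 N. Pads are 16 mm wide; open, the fingers measure 119 mm over their backs; the gripper's body (75 mm by 177 mm) begins 78 mm behind the grasp point.
Start: joints at [-1.385, 0.3, 1.521, -0, 1.321, -0.067], TCP at [0.138, -0.533, 0.182] pointing down, gripper open.
Joint ranges: [-3.03, 3.03], [-0.79, 2.21], [0.23, 2.52], [-1.04, 4.18], [0, 3.07], [-2.55, 2.55]. Speed limits (rad/s): [2.22, 2.22, 2.57, 3.14, 3.14, 3.14].

## Interface

Orientations are given as a unit quaternion [x, y, z, w].
In Python, from workcell import ctrl gives the robot as it stands.
- The arm moves only by the tool arm_command, never from a script. Its argument "commands" is a list of rows, each an object of numbers: "rx", "ry", "rz": the turn, a rotation vector about the tool's x, y, z normalised to -1 to 1, where 1 is pi rad; "dx", "dy", "dz": the shift along the tool's x, y, z normalised to -1 to 1, where 1 is 0.6 m; "claw": the opening, from 0 (shut) to 1 (fully open). In form: [{"rx": .., "ry": .., "rz": .., "dx": .., "dy": .., "dz": .., "claw": ..}, ...]. A call has 1 to 5 rows; each row shifts and turns the commanded pose from where the row before left it, along the tool's axes as they then stand; what a row does not reach is not made up. A row lasts 1/10 s, in which the tool goes at most 50 mm and 8.59 degrees, less where a joint would pass 70% of its speed; a pose out of reach is approached as far as the arm can. A call with a number of a shift or a turn outside -1 to 1 is refused whole. A call with a gripper value outside its range is refused whole. The fingers move at their own pace and stop on an object; "force" is the grip in N (left out, the last holds). Time passes only in rows, so rows that do not move let the fingers close. It gives the time, the measured TCP pose, the force, the opening and the grip force at its end, in the units of the state.
- ctrl.get_obs(): the state, without advancing time (a new reading comes with each control period).
- ctrl.grab_frame(name): name is "scene" or "top" or "wrist"; returns the picture (400x640x3 uint8, red, green, blue); there is no depth.
- ctrl.get_calibration(name): a dict with "intrinsics" (3x3 intrinsics, pixels), "origin" and "rotation" of the camera in the world; the wrist camera has in their place "mount" (4x4, takes a point from camera to tool coordinates, whose origin is the TCP and whose axes are the flange's). Camera axes: x right, y down, z forward; pixel columns grow to the right and rows downward; lengths in m; the calibration is good to about 2 mm. The wrist camera is an equidistant fisheye: a pixel r from the principal point sees the ray r / f radians off the axis. A picture is of the moment at which its call begins: read the wrist's pose just before it. get_calibration takes no time and is no camera call.
- ctrl.close_job(): hands the job in; it is judged then, once.
The state is a dict: "clock": time; "joint_positions": joint angles; "dq": joint speeds; "joint_torque": joint torques, N m; "tool_pos": TCP position; "tool_rot": TCP orientation; "force": force on the tool from outside, world axes, zero at the start; "moment": the same for the moment, N m; "width": opening from 0.0 (shut) to 1.0 (fully open); "gripper_force": force on a finger pad.
Only numpy, scipy, OpenCV 4.12 (cv2) and the standard library are available. Lean on these libraries where they do the work, as an engineer would, in place of code of your own. Each camera call takes 0.05 s, during which the arm holds its last target. There are 200 camera calls.

## Working session

There is one attempt and no reset: what is moved stays moved. The work goes in short steps, Python scripts to look and compute and a tool call to move; the robot and the scene stay as the last step left them, time stands still between calls to the robot, and variables do not carry over. Pictures are saved under pics/ and viewed, at most 11 in all, crops included, and the job is handed in when it is done.

Besides the shell and the picture viewer there is one more tool, called after "Call:" by a JSON object that holds its "method" and its "body". arm_command: Moves the arm, as the interface text tells. Scaled input: -1 to 1 covers 0.6 m each way for a shift and pi rad each way for a turn. Its arguments: {"type":"object","properties":{"commands":{"type":"array","items":{"type":"object","properties":{"rx":{"type":"number","minimum":-1,"maximum":1},"ry":{"type":"number","minimum":-1,"maximum":1},"rz":{"type":"number","minimum":-1,"maximum":1},"dx":{"type":"number","minimum":-1,"maximum":1},"dy":{"type":"number","minimum":-1,"maximum":1},"dz":{"type":"number","minimum":-1,"maximum":1},"claw":{"type":"number"}}}},"force":{"type":"number"}},"required":["commands"]}

```bash
mkdir -p pics; ls
python3 - <<'E'
from workcell import ctrl
import cv2,numpy as np
o=ctrl.get_obs();print(o['clock'],o['tool_pos'],o['tool_rot'],o['width'],ctrl.grasp_offset)
for n in('top','scene'):
    c=ctrl.get_calibration(n);print(n,c)
    cv2.imwrite(f'pics/{n}0.png',ctrl.grab_frame(n)[:,:,::-1])
print(ctrl.get_calibration('wrist'))
E
```

```text
pics
0.0 [ 0.13749736 -0.53221486  0.1813715 ] [ 9.92019642e-01  1.26082014e-01 -4.98828115e-05 -5.94809933e-04] 1.0005059291883827 0.0188
top {'intrinsics': array([[481.46167106,   0.        , 325.14209689],
       [  0.        , 481.46167106, 200.50763639],
       [  0.        ,   0.        ,   1.        ]]), 'origin': array([0.38753076, 0.01071044, 1.3006033 ]), 'rotation': array([ 0.71565241, -0.69487849,  0.05426722, -0.04517284])}
scene {'intrinsics': array([[445.85046727,   0.        , 309.01570766],
       [  0.        , 445.85046727, 196.91148426],
       [  0.        ,   0.        ,   1.        ]]), 'origin': array([1.49487911, 0.20628936, 0.98541284]), 'rotation': array([ 0.57407161,  0.70903782, -0.32033928, -0.25512723])}
{'intrinsics': array([[309.70691629,   0.        , 314.26353082],
       [  0.        , 309.70691629, 199.40234074],
       [  0.        ,   0.        ,   1.        ]]), 'mount': array([[-1.51602549e-04, -9.58182907e-01, -2.86156415e-01,
         8.35753840e-02],
       [ 9.99999714e-01, -3.57337331e-04,  6.66740311e-04,
        -3.27175452e-04],
       [-7.41113539e-04, -2.86156232e-01,  9.58182687e-01,
        -2.02789300e-01],
       [ 0.00000000e+00,  0.00000000e+00,  0.00000000e+00,
         1.00000000e+00]])}
```

View pics/top0.png

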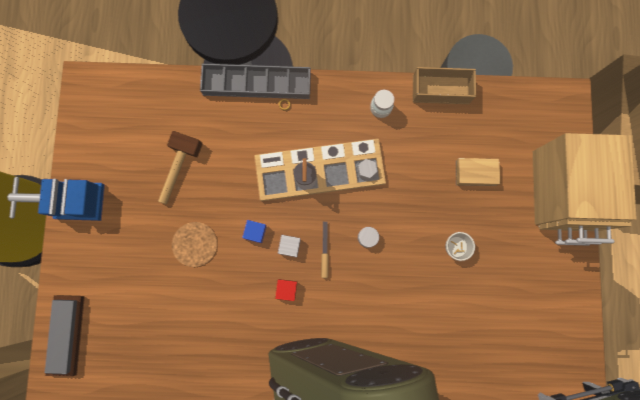

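View pics/scene0.png

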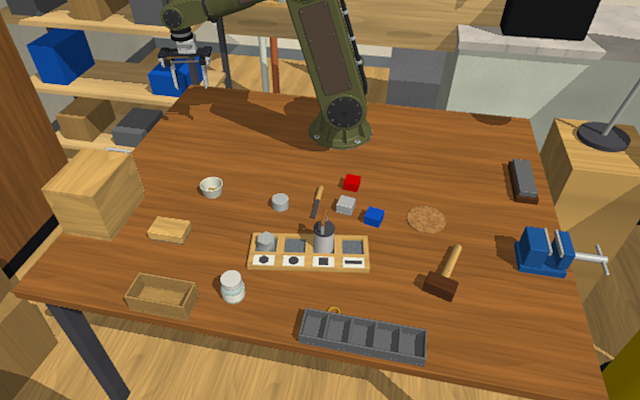

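The top view shows the rack at (320,170). Its labels from left to right are oblong (271,160), square (302,156), disc (333,152) and hexagon (364,148), and the canister is in the second pocket at (305,172). The mat is at (195,244).

Three blocks have the square shape: grey (290,246), blue (255,231) and red (286,290). Only the grey one is plain steel. The round block is at (369,237); the white jar at (383,103) is not part of the job. I'll confirm this in one enlarged crop.

Run:
```python
import cv2
i=cv2.imread('pics/top0.png')[130:270,235:395]
cv2.imwrite('pics/crop0.png',cv2.resize(i,None,fx=4,fy=4,interpolation=cv2.INTER_CUBIC))
```

```text
(no output)
```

View pics/crop0.png

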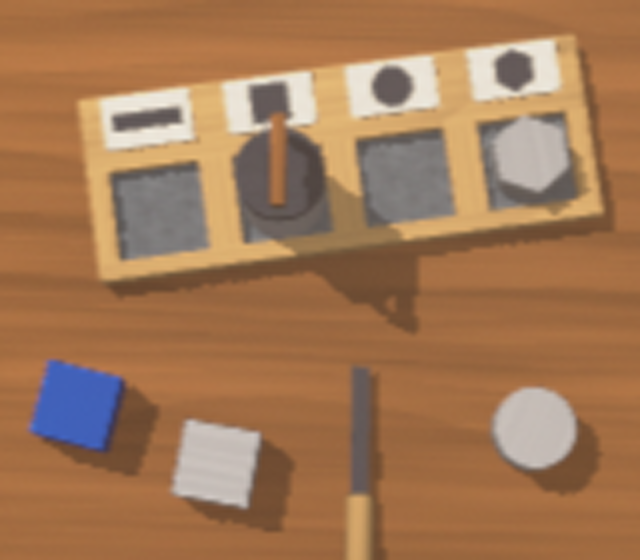

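The crop confirms it: the grey block at crop (217,463) is plain steel, its blue neighbour at (76,405) is a look-alike, and the disc is at (536,428). The labels read oblong, square, disc, hexagon. The handle bar runs from (279,115) to (277,205). Next I'll measure world poses from these pixels.

```bash
cat > h.py <<'E'
import numpy as np,cv2
from workcell import ctrl
from scipy.spatial.transform import Rotation as R
def pix2w(uv,z,name='top'):
    """pixels -> world points on the plane(s) at height z"""
    c=ctrl.get_calibration(name);K=c['intrinsics'];uv=np.atleast_2d(uv).astype(float)
    d=np.c_[uv,np.ones(len(uv))]@np.linalg.inv(K).T@R.from_quat(c['rotation']).as_matrix().T
    o=np.asarray(c['origin']);return o+d*((z-o[2])/d[:,2])[:,None]
def wrist(uv,z,pos,quat):
    c=ctrl.get_calibration('wrist');K=c['intrinsics'];M=c['mount'];uv=np.atleast_2d(uv).astype(float)
    q=(uv-K[:2,2])/K[0,0];r=np.hypot(*q.T)
    d=np.c_[q*(np.sin(r)/np.maximum(r,1e-9))[:,None],np.cos(r)]
    T=R.from_quat(quat).as_matrix();o=pos+T@M[:3,3];d=d@(T@M[:3,:3]).T
    return o+d*((z-o[2])/d[:,2])[:,None]
def fit2d(a,b):
    """yaw,t with b=R a+t, and rms"""
    a,b=np.array(a,float)[:,:2],np.array(b,float)[:,:2];A,B=a-a.mean(0),b-b.mean(0)
    th=np.arctan2((A[:,0]*B[:,1]-A[:,1]*B[:,0]).sum(),(A*B).sum())
    r=np.array([[np.cos(th),-np.sin(th)],[np.sin(th),np.cos(th)]]);t=b.mean(0)-r@a.mean(0)
    return th,t,np.sqrt(((a@r.T+t-b)**2).sum(1).mean())
E
python3 - <<'E'
from h import *
np.set_printoptions(precision=4,suppress=True)
cr=lambda p:np.array(p)/4+[235,130]-.375*0
rc=pix2w(cr([(80,100),(575,37),(605,213),(103,280)]),.018)
th,t,e=fit2d([(.083,.171),(.083,-.171),(-.043,-.171),(-.043,.171)],rc);print('rack',np.degrees(th),t,e)
r=lambda p:R.from_euler('z',th).as_matrix()[:2,:2]@p+t
print('pockets L..R',[r(np.array([0,y])) for y in(.126,.042,-.042,-.126)])
sq=pix2w(cr([(188,420),(261,433),(247,507),(172,494)]),.034);print('sq',sq[:,:2],sq.mean(0))
print(np.degrees(fit2d([(.025,.025),(.025,-.025),(-.025,-.025),(-.025,.025)],sq)[0]))
i=cv2.imread('pics/top0.png').astype(int)
def blob(m,box):
    x0,y0,x1,y1=box;mm=np.zeros(m.shape,np.uint8);mm[y0:y1,x0:x1]=m[y0:y1,x0:x1]
    c=max(cv2.findContours(mm,0,2)[0],key=cv2.contourArea);return cv2.minEnclosingCircle(c),cv2.minAreaRect(c),cv2.moments(mm,True)
g=(i.max(2)-i.min(2)<30)&(i.min(2)>140)
for n,b in(('round',(345,220,390,260)),('square',(270,228,310,265))):
    c,rr,m=blob(g,b);uv=(m['m10']/m['m00'],m['m01']/m['m00']);print(n,c,rr,uv,pix2w([uv,c[0],rr[0]],.034))
hb=pix2w(cr([(279,115),(277,205)]),.136);print('handle',hb,hb.mean(0),np.degrees(np.arctan2(*(hb[0]-hb[1])[1::-1])))
lid=pix2w(cr([(279,172)]),.092);print('lid',lid)
print('mat',pix2w([(194.5,244)],.004))
E
```

```text
rack 9.450441708958365 [0.6352 0.0087] 0.0011150062400583447
pockets L..R [array([0.6145, 0.133 ]), array([0.6283, 0.0501]), array([ 0.6421, -0.0327]), array([ 0.6559, -0.1156])]
sq [[0.4723 0.1076]
 [0.4652 0.0594]
 [0.4167 0.0669]
 [0.4237 0.1161]] [0.4444 0.0875 0.034 ]
-8.768991934586978
round ((368.3393859863281, 236.55181884765625), 9.992058753967285) ((368.5, 236.5), (19.0, 19.0), 90.0) (368.4225806451613, 236.61612903225807) [[ 0.4747 -0.1197  0.034 ]
 [ 0.4749 -0.1195  0.034 ]
 [ 0.475  -0.1199  0.034 ]]
square ((289.0, 245.5), 12.619529724121094) ((288.73394775390625, 245.41885375976562), (18.551712036132812, 18.490283966064453), 10.61965560913086) (288.78034682080926, 245.41040462427745) [[0.4456 0.0888 0.034 ]
 [0.4453 0.0882 0.034 ]
 [0.4455 0.0889 0.034 ]]
handle [[0.6554 0.0514 0.136 ]
 [0.5989 0.0507 0.136 ]] [0.6272 0.051  0.136 ] 0.7228351106935389
lid [[0.6283 0.0517 0.092 ]]
mat [[0.4434 0.3426 0.004 ]]
```

Call:
{"method": "arm_command", "body": {"commands": [{"dx":0.052,"dy":-0.037,"dz":0,"claw":1},{"dx":0.052,"dy":-0.037,"claw":1},{"dx":0.052,"dy":-0.037,"claw":1},{"dx":0.052,"dy":-0.037,"claw":1},{"dx":0.052,"dy":-0.037,"claw":1}], "force": 30}}

```text
validation failed for argument at $.co...
```

Call:
{"method": "arm_command", "body": {"commands": [{"dx":0.052,"dy":-0.037,"dz":0,"claw":1},{"dx":0.052,"dy":-0.037,"claw":1},{"dx":0.052,"dy":-0.037,"claw":1},{"dx":0.052,"dy":-0.037,"claw":1},{"dx":0.052,"dy":-0.037,"claw":1}]}}

```text
validation failed for argument at $.co...
```

Call:
{"method": "arm_command", "body": {"commands": [{"dx":0.052,"dy":-0.037,"dz":0,"claw":1},{"dx":0.052,"dy":-0.037,"claw":1},{"dx":0.052,"dy":-0.037,"claw":1},{"dx":0.052,"dy":-0.037,"claw":1},{"dx":0.052,"dy":-0.037,"claw":1}]}}

```text
validation failed for argument at $.co...
```

Call:
{"method": "arm_command", "body": {"commands": [{"rx":0,"ry":0,"rz":0,"dx":0.052,"dy":-0.037,"dz":0,"claw":1},{"rx":0,"ry":0,"rz":0,"dx":0.052,"dy":-0.037,"dz":0,"claw":1},{"rx":0,"ry":0,"rz":0,"dx":0.052,"dy":-0.037,"dz":0,"claw":1},{"rx":0,"ry":0,"rz":0,"dx":0.052,"dy":-0.037,"dz":0,"claw":1},{"rx":0,"ry":0,"rz":0,"dx":0.052,"dy":-0.037,"dz":0,"claw":1}], "force": 30}}

```text
clock: 0.6
tool_pos: [0.2615, -0.3846, 0.1818]
tool_rot: [0.992, 0.126, -0.0, -0.0]
force: [0.5, -1.0, 0.4]
width: 0.999
gripper_force: 0.0
```

Call:
{"method": "arm_command", "body": {"commands": [{"rx":0,"ry":0,"rz":0,"dx":0.052,"dy":-0.037,"dz":0,"claw":1},{"rx":0,"ry":0,"rz":0,"dx":0.052,"dy":-0.037,"dz":0,"claw":1},{"rx":0,"ry":0,"rz":0,"dx":0.052,"dy":-0.037,"dz":0,"claw":1},{"rx":0,"ry":0,"rz":0,"dx":0.052,"dy":-0.037,"dz":0,"claw":1},{"rx":0,"ry":0,"rz":0,"dx":0.052,"dy":-0.037,"dz":0,"claw":1}]}}

```text
clock: 1.1
tool_pos: [0.3848, -0.2381, 0.1819]
tool_rot: [0.992, 0.126, -0.0, -0.0]
force: [-0.6, -0.8, -0.3]
width: 0.999
gripper_force: 0.0
```

Call:
{"method": "arm_command", "body": {"commands": [{"rx":0,"ry":0,"rz":0.038,"dx":0,"dy":0,"dz":0,"claw":1},{"rx":0,"ry":0,"rz":0.038,"dx":0,"dy":0,"dz":0,"claw":1},{"rx":0,"ry":0,"rz":0,"dx":0,"dy":-0.07,"dz":0,"claw":1},{"rx":0,"ry":0,"rz":0,"dx":0,"dy":-0.07,"dz":0,"claw":1},{"rx":0,"ry":0,"rz":0,"dx":0,"dy":-0.07,"dz":0,"claw":1}]}}

```text
clock: 1.6
tool_pos: [0.3818, -0.1122, 0.1817]
tool_rot: [1.0, 0.007, -0.0, -0.0]
force: [0.2, -0.9, -0.9]
width: 1.001
gripper_force: 0.0
```

Run:
```python
from h import *
import json
o=ctrl.get_obs();print(o['tool_pos'],o['tool_rot'],o['clock'])
json.dump([list(o['tool_pos']),list(o['tool_rot'])],open('w1.json','w'))
cv2.imwrite('pics/w1.png',ctrl.grab_frame('wrist')[:,:,::-1])
```

```text
[ 0.38182921 -0.1121914   0.18167106] [ 9.99978487e-01  6.55350063e-03 -2.46005915e-04 -1.29908827e-04] 1.6
```

View pics/w1.png

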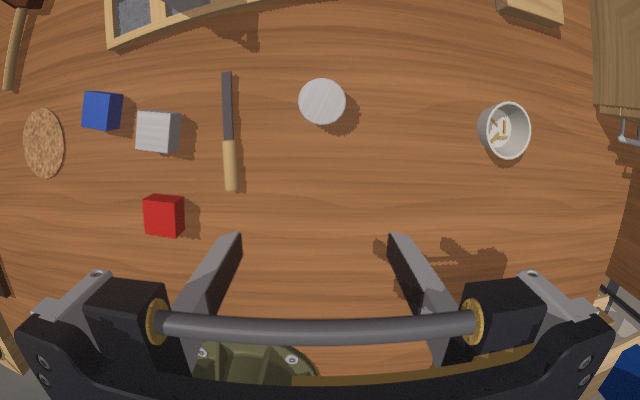

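The wrist view looks ahead of the tool. The disc top is at (321,100), the square block's top is around (156,131), and the rack's near-left corner is at (108,48). I'll cross-check these against the top camera.

Run:
```python
from h import *
import json
np.set_printoptions(precision=4,suppress=True)
p,q=json.load(open('w1.json'));p=np.array(p)
i=cv2.imread('pics/w1.png').astype(int)
g=((i.max(2)-i.min(2)<25)&(i.min(2)>150)).astype(np.uint8)
for n,(x0,y0,x1,y1) in(('round',(285,65,365,140)),('square',(125,100,195,165))):
    m=np.zeros_like(g);m[y0:y1,x0:x1]=g[y0:y1,x0:x1]
    c=max(cv2.findContours(m,0,2)[0],key=cv2.contourArea)
    w=wrist(c[:,0],.034,p,q)[:,:2].astype(np.float32)
    print(n,len(c),cv2.minAreaRect(w*1000),cv2.minEnclosingCircle(w*1000))
print(wrist([(108,48)],.018,p,q), 'vs', np.array([.6361,.0097])+R.from_euler('z',9.45,degrees=True).as_matrix()[:2,:2]@[-.043,.171])
```

```text
round 66 ((475.6877136230469, -118.4259033203125), (51.06865310668945, 51.34421920776367), 1.1183140277862549) ((475.4691467285156, -118.91947937011719), 26.2716007232666)
square 38 ((446.1031188964844, 89.9292221069336), (48.10792922973633, 48.92961883544922), 81.29424285888672) ((446.4856872558594, 90.37494659423828), 33.591514587402344)
[[0.5672 0.1709 0.018 ]] vs [0.5656 0.1713]
```

Call:
{"method": "arm_command", "body": {"commands": [{"rx":0,"ry":0,"rz":0,"dx":0.0414,"dy":-0.0268,"dz":0,"claw":0.4},{"rx":0,"ry":0,"rz":0,"dx":0.0414,"dy":-0.0268,"dz":0,"claw":0.4},{"rx":0,"ry":0,"rz":0,"dx":0.0414,"dy":-0.0268,"dz":0,"claw":0.4},{"rx":0,"ry":0,"rz":0,"dx":0.0414,"dy":-0.0268,"dz":0,"claw":0.4},{"rx":0,"ry":0,"rz":0,"dx":0.0414,"dy":-0.0268,"dz":0,"claw":0.4}]}}

```text
clock: 2.15
tool_pos: [0.5062, -0.0305, 0.1816]
tool_rot: [1.0, 0.007, -0.0, -0.0]
force: [-0.1, -0.6, 0.5]
width: 0.609
gripper_force: 0.0
```

Call:
{"method": "arm_command", "body": {"commands": [{"rx":0,"ry":0,"rz":0,"dx":0.0414,"dy":-0.0268,"dz":0,"claw":0.4},{"rx":0,"ry":0,"rz":0,"dx":0.0414,"dy":-0.0268,"dz":0,"claw":0.4},{"rx":0,"ry":0,"rz":0,"dx":0.0414,"dy":-0.0268,"dz":0,"claw":0.4},{"rx":0,"ry":0,"rz":0,"dx":0.0414,"dy":-0.0268,"dz":0,"claw":0.4},{"rx":0,"ry":0,"rz":0,"dx":0.0414,"dy":-0.0268,"dz":0,"claw":0.4}]}}

```text
clock: 2.65
tool_pos: [0.6293, 0.0515, 0.1815]
tool_rot: [1.0, 0.007, -0.0, 0.0]
force: [0.3, 0.3, -0.0]
width: 0.404
gripper_force: 0.0
```

Run:
```python
from h import *
import json
o=ctrl.get_obs();print(o['tool_pos'],o['tool_rot'],o['clock'],o['width'])
json.dump([list(o['tool_pos']),list(o['tool_rot'])],open('w2.json','w'))
cv2.imwrite('pics/w2.png',ctrl.grab_frame('wrist')[:,:,::-1])
```

```text
[0.62925099 0.0514734  0.18147035] [ 9.99974960e-01  7.06773288e-03 -3.54899718e-04  2.53615303e-06] 2.65 0.4035822822983295
```

View pics/w2.png

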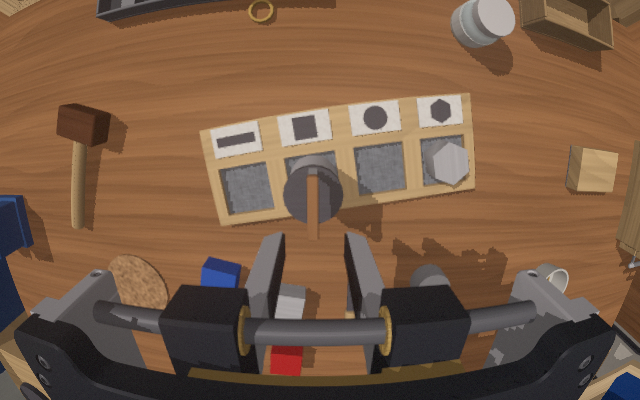

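The bar (312,176–240) lies centred between the fingers (283 and 346). The rack corners are at (201,131), (470,93), (475,189) and (222,226). I'll descend and close.

Call:
{"method": "arm_command", "body": {"commands": [{"rx":0,"ry":0,"rz":0,"dx":0,"dy":0,"dz":0.0235,"claw":0.4},{"rx":0,"ry":0,"rz":0,"dx":0,"dy":0,"dz":0.0235,"claw":0.4},{"rx":0,"ry":0,"rz":0,"dx":0,"dy":0,"dz":0.0235,"claw":0.4},{"rx":0,"ry":0,"rz":0,"dx":0,"dy":0,"dz":0.0235,"claw":0.4},{"rx":0,"ry":0,"rz":0,"dx":0,"dy":0,"dz":0.0235,"claw":0.4}]}}

```text
clock: 3.2
tool_pos: [0.6281, 0.0504, 0.1102]
tool_rot: [1.0, 0.007, -0.0, 0.0]
force: [-0.2, -0.5, -1.5]
width: 0.403
gripper_force: 0.0
```

Call:
{"method": "arm_command", "body": {"commands": [{"rx":0,"ry":0,"rz":0,"dx":0,"dy":0,"dz":0,"claw":0.2},{"rx":0,"ry":0,"rz":0,"dx":0,"dy":0,"dz":0,"claw":0.15},{"rx":0,"ry":0,"rz":0,"dx":0,"dy":0,"dz":0,"claw":0.05},{"rx":0,"ry":0,"rz":0,"dx":0,"dy":0,"dz":0,"claw":0},{"rx":0,"ry":0,"rz":0,"dx":0,"dy":0,"dz":0,"claw":0}], "force": 40}}

```text
clock: 3.7
tool_pos: [0.63, 0.0513, 0.1143]
tool_rot: [1.0, 0.007, 0.003, -0.0]
force: [0.8, 1.1, 3.0]
width: 0.023
gripper_force: 0.1
```

Run:
```python
from h import *
import json
np.set_printoptions(precision=4,suppress=True)
p,q=json.load(open('w2.json'));p=np.array(p)
w=wrist([(201,131),(470,93),(475,189),(222,226)],.018,p,q)
th,t,e=fit2d([(.083,.171),(.083,-.171),(-.043,-.171),(-.043,.171)],w)
print('rack',np.degrees(th),t,e)
for z,uv in((.008,[(381,167)]),(.02,[(375,117),(304,128)])):print(wrist(uv,z,p,q))
r=R.from_euler('z',th).as_matrix()[:2,:2]
print([r@[x,y]+t for x,y in((0,.042),(0,-.042),(.063,-.042),(.063,.042))])
o=ctrl.get_obs();print(o['clock'],o['tool_pos'],o['width'],o['gripper_force'],o['force'])
```

```text
rack 9.524251868886989 [0.6357 0.0103] 0.0009445720760327956
[[ 0.6439 -0.0319  0.008 ]]
[[ 0.7061 -0.0189  0.02  ]
 [ 0.6908  0.0644  0.02  ]]
[array([0.6288, 0.0517]), array([ 0.6427, -0.0312]), array([ 0.7048, -0.0207]), array([0.6909, 0.0621])]
3.7 [0.63   0.0513 0.1143] 0.02254058933767744 0.08249944425188005 [0.8109 1.1004 2.9637]
```

The opening is only 2 mm, which is less than the 10 mm bar, so the grasp has probably gone wrong. I need to look.

Run:
```python
from h import *
o=ctrl.get_obs();print(o['tool_pos'],o['tool_rot'],o['width'],o['gripper_force'],o['force'],o['moment'])
a=ctrl.grab_frame('wrist')[60:360,130:530];b=ctrl.grab_frame('scene')[120:300,220:420]
b=cv2.resize(b,(400,360))
im=np.zeros((360,800,3),np.uint8);im[:300,:400]=a;im[:,400:]=b
cv2.imwrite('pics/m3.png',im[:,:,::-1])
o=ctrl.get_obs();print(o['tool_pos'],o['width'],o['gripper_force'])
```

```text
[0.63001248 0.05129186 0.1143425 ] [ 9.99971134e-01  7.10975852e-03  2.63995056e-03 -4.61950756e-04] 0.02254058933767744 0.08249944425188005 [0.81086437 1.10039909 2.96367186] [ 0.07292928 -0.02688833 -0.01946634]
[0.62956627 0.05115818 0.11364754] 0.002718116478711965 5.257571786642075
```

View pics/m3.png

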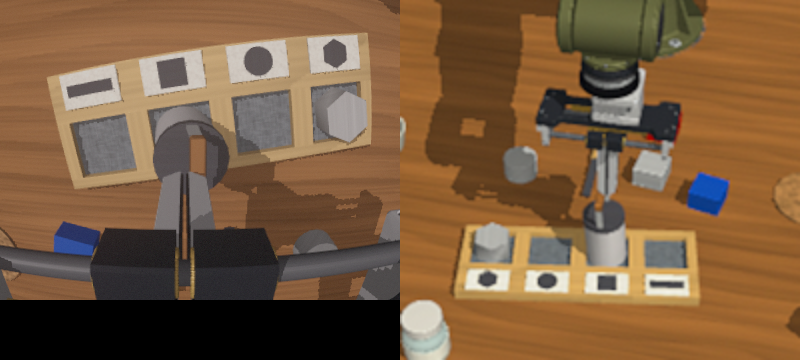

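Run:
```python
from h import *
import json
np.set_printoptions(precision=4,suppress=True)
c=ctrl.get_calibration('wrist');M=np.linalg.inv(c['mount']);K=c['intrinsics']
for P in([0,0,0],[0,0,-.0188],[.029,0,-.02],[-.008,0,0],[.008,0,0]):
    v=M[:3,:3]@P+M[:3,3];th=np.arctan2(np.hypot(*v[:2]),v[2]);u=v[:2]/np.hypot(*v[:2])*th*K[0,0]+K[:2,2];print(P,u)
p,q=json.load(open('w2.json'))
print('before',wrist([(307,176),(318,176)],.136,np.array(p),q), 'lid', wrist([(313,190)],.092,np.array(p),q))
o=ctrl.get_obs();p,q=o['tool_pos'],o['tool_rot']
print('now',p,o['width'],o['gripper_force'],'bar',wrist([(320,197),(336,197)],.136,p,q),'lid px range',wrist([(284,215),(358,215)],.092,p,q))
cv2.imwrite('pics/sc4.png',ctrl.grab_frame('scene')[:,:,::-1])
i=cv2.imread('pics/sc4.png')[140:280,460-230:360]
a=ctrl.grab_frame('wrist')[130:290,240:400]
im=np.zeros((560,800,3),np.uint8);s=cv2.resize(i,None,fx=3,fy=3,interpolation=2);im[:s.shape[0],:s.shape[1]]=s
a=cv2.resize(a[:,:,::-1],(410,410),interpolation=2);im[:410,390:]=a
cv2.imwrite('pics/m4.png',im)
```

```text
[0, 0, 0] [314.4551 230.5515]
[0, 0, -0.0188] [314.4905 241.526 ]
[0.029, 0, -0.02] [314.4974 199.3237]
[-0.008, 0, 0] [314.4542 240.851 ]
[0.008, 0, 0] [314.4558 219.962 ]
before [[0.6586 0.0579 0.136 ]
 [0.6587 0.0489 0.136 ]] lid [[0.635  0.0529 0.092 ]]
now [0.6296 0.0512 0.1136] 0.002718116478711965 5.257571786642075 bar [[0.6607 0.0482 0.136 ]
 [0.6608 0.0385 0.136 ]] lid px range [[0.6333 0.0747 0.092 ]
 [0.634  0.0175 0.092 ]]
```

View pics/m4.png

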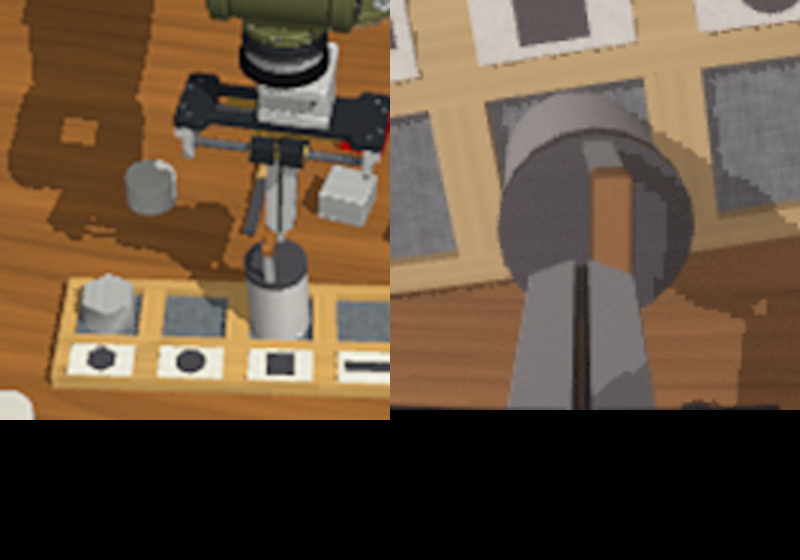

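Run:
```python
from h import *
import json
np.set_printoptions(precision=1,suppress=True,linewidth=160)
c=ctrl.get_calibration('scene');K=c['intrinsics'];Rt=R.from_quat(c['rotation']).as_matrix();o=np.array(c['origin'])
def pr(P):
    v=(np.atleast_2d(P)-o)@Rt;u=v@K.T;return u[:,:2]/u[:,2:]
y=.0525
for z in(.136,.124,.092,.114):print(z,'far',pr([.658,y,z]),'near',pr([.60,y,z]))
print('lid centre',pr([.6295,y,.092]),'tip now',pr([.6296,.0512,.1136]),'bar-far now',pr([.659,.0434,.136]))
def seg(f,box):
    i=cv2.imread(f);h=cv2.cvtColor(i,cv2.COLOR_BGR2HSV);x0,y0,x1,y1=box
    m=np.zeros(h.shape[:2],np.uint8);m[y0:y1,x0:x1]=((h[...,0]<16)&(h[...,1]>95)&(h[...,2]>60))[y0:y1,x0:x1]
    for k in range(y0,y1):
        xs=np.where(m[k])[0]
        if len(xs):print(k,xs.min(),xs.max(),len(xs),i[k,xs[len(xs)//2]])
print('scene0');seg('pics/scene0.png',(314,205,336,236))
print('sc4');seg('pics/sc4.png',(310,205,332,236))
i=cv2.imread('pics/scene0.png');print(i[205:252:1,324].tolist())
```

```text
0.136 far [[320.6 222.7]] near [[324.6 208.2]]
0.124 far [[320.5 225.8]] near [[324.5 211.4]]
0.092 far [[320.4 234. ]] near [[324.3 219.5]]
0.114 far [[320.5 228.4]] near [[324.4 213.9]]
lid centre [[322.3 226.7]] tip now [[322.  221.2]] bar-far now [[317.2 222.4]]
scene0
205 318 335 18 [ 42  93 145]
206 318 335 18 [ 42  93 143]
207 318 335 18 [ 43  92 143]
208 317 335 19 [ 39  81 128]
209 317 335 19 [ 44  95 151]
210 317 335 19 [ 50 107 168]
211 317 335 19 [ 47  99 157]
212 316 335 20 [ 44  94 148]
213 316 335 20 [ 40  87 138]
214 316 335 20 [ 53  97 146]
215 316 335 20 [ 67 102 143]
216 315 335 21 [ 40  93 151]
217 315 335 19 [ 47 102 161]
218 314 335 20 [ 46 104 168]
219 314 335 21 [ 44 105 169]
220 314 335 19 [ 41 100 160]
221 314 335 16 [ 42  93 149]
222 314 335 12 [ 45  94 148]
223 314 335 9 [ 47 108 170]
224 314 335 7 [ 38  95 154]
225 321 335 6 [ 58  82 117]
226 335 335 1 [ 39  88 141]
227 335 335 1 [ 34  80 127]
228 335 335 1 [ 37  84 132]
229 335 335 1 [ 40  85 133]
230 334 335 2 [ 40  92 145]
231 334 335 2 [ 40  95 151]
232 334 335 2 [ 36  87 141]
233 335 335 1 [ 33  78 1
[... 842 characters left out ...]
 [42, 90, 141], [43, 92, 144], [42, 87, 135], [44, 88, 138], [47, 97, 153], [49, 104, 162], [49, 102, 161], [47, 101, 158], [46, 101, 159], [47, 102, 161], [46, 104, 168], [44, 105, 169], [41, 100, 160], [42, 93, 149], [45, 94, 148], [54, 95, 144], [55, 88, 133], [58, 82, 117], [90, 94, 105], [102, 101, 101], [101, 100, 101], [101, 101, 100], [100, 101, 101], [94, 93, 93], [90, 89, 91], [94, 94, 96], [81, 79, 81], [63, 59, 61], [56, 52, 53], [143, 147, 149], [173, 178, 182], [167, 174, 176], [166, 172, 174], [167, 173, 176], [168, 173, 176], [168, 173, 177], [168, 174, 178], [167, 174, 178], [169, 174, 179], [168, 173, 177], [169, 174, 178], [169, 175, 179], [168, 173, 177], [170, 173, 175]]
```

Triangulating with the scene camera puts the bar at its nominal height but pushed about 8 mm toward -y. The fingers shut without it, so I'll back straight up slowly, watching the force.

Call:
{"method": "arm_command", "body": {"commands": [{"rx":0,"ry":0,"rz":0,"dx":0,"dy":0,"dz":-0.004,"claw":0},{"rx":0,"ry":0,"rz":0,"dx":0,"dy":0,"dz":-0.004,"claw":0},{"rx":0,"ry":0,"rz":0,"dx":0,"dy":0,"dz":-0.004,"claw":0},{"rx":0,"ry":0,"rz":0,"dx":0,"dy":0,"dz":-0.004,"claw":0},{"rx":0,"ry":0,"rz":0,"dx":0,"dy":0,"dz":-0.004,"claw":0}], "force": 10}}

```text
clock: 4.4
tool_pos: [0.6284, 0.0507, 0.1236]
tool_rot: [1.0, 0.007, -0.0, -0.0]
force: [0.6, 1.0, 0.0]
width: 0.005
gripper_force: 0.0
```

Call:
{"method": "arm_command", "body": {"commands": [{"rx":0,"ry":0,"rz":0,"dx":0,"dy":0,"dz":-0.02,"claw":0},{"rx":0,"ry":0,"rz":0,"dx":0,"dy":0,"dz":-0.02,"claw":0},{"rx":0,"ry":0,"rz":0,"dx":0,"dy":0,"dz":-0.02,"claw":0},{"rx":0,"ry":0,"rz":0,"dx":0,"dy":0,"dz":-0.02,"claw":0.2},{"rx":0,"ry":0,"rz":0,"dx":0,"dy":0,"dz":-0.01,"claw":0.4}]}}

```text
clock: 4.9
tool_pos: [0.6289, 0.0507, 0.1793]
tool_rot: [1.0, 0.007, 0.001, -0.0]
force: [0.4, -0.0, 0.5]
width: 0.137
gripper_force: 0.0
```

Run:
```python
from h import *
import json
o=ctrl.get_obs();print(o['tool_pos'],o['tool_rot'],o['width'],o['force'])
json.dump([list(o['tool_pos']),list(o['tool_rot'])],open('w5.json','w'))
w=ctrl.grab_frame('wrist')[:,:,::-1];cv2.imwrite('pics/w5.png',w)
t=ctrl.grab_frame('top')[:,:,::-1];cv2.imwrite('pics/top5.png',t);s=ctrl.grab_frame('scene')[:,:,::-1];cv2.imwrite('pics/sc5.png',s)
im=np.zeros((600,800,3),np.uint8)
im[:400,:400]=cv2.resize(w[100:260,240:400],(400,400),interpolation=2)
im[:400,400:]=cv2.resize(s[170:270,270:370],(400,400),interpolation=2)
cv2.imwrite('pics/m5.png',im[:400])
```

```text
[0.62887197 0.05073968 0.17934569] [ 9.99974843e-01  7.02650355e-03  9.69956787e-04 -1.43769891e-05] 0.13735952131046889 [ 0.36873626 -0.03224396  0.52072119]
```

View pics/m5.png

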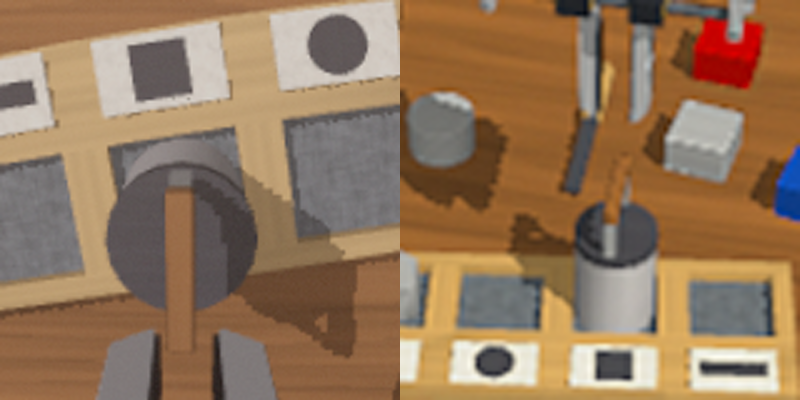

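The canister is upright and unmoved, with the bar at column 312 between the fingers. In the image the fingertips appear at about row 233, where the reported TCP would put them at row 220. So the real tips seem to be about 20 mm higher than reported, and the fingers rode over the top of the bar. I'll go down to a reported 0.096, which is still above the lid either way, and close gently.

Call:
{"method": "arm_command", "body": {"commands": [{"rx":0,"ry":0,"rz":0,"dx":0,"dy":-0.0025,"dz":0.028,"claw":0.4},{"rx":0,"ry":0,"rz":0,"dx":0,"dy":0,"dz":0.028,"claw":0.4},{"rx":0,"ry":0,"rz":0,"dx":0,"dy":0,"dz":0.028,"claw":0.4},{"rx":0,"ry":0,"rz":0,"dx":0,"dy":0,"dz":0.028,"claw":0.4},{"rx":0,"ry":0,"rz":0,"dx":0,"dy":0,"dz":0.028,"claw":0.4}]}}

```text
clock: 5.55
tool_pos: [0.628, 0.0522, 0.092]
tool_rot: [1.0, 0.007, -0.001, -0.0]
force: [0.0, -0.1, -0.7]
width: 0.405
gripper_force: 0.0
```

Call:
{"method": "arm_command", "body": {"commands": [{"rx":0,"ry":0,"rz":0,"dx":0,"dy":0,"dz":0,"claw":0.2},{"rx":0,"ry":0,"rz":0,"dx":0,"dy":0,"dz":0,"claw":0.14},{"rx":0,"ry":0,"rz":0,"dx":0,"dy":0,"dz":0,"claw":0.12},{"rx":0,"ry":0,"rz":0,"dx":0,"dy":0,"dz":0,"claw":0.05},{"rx":0,"ry":0,"rz":0,"dx":0,"dy":0,"dz":0,"claw":0.05}], "force": 10}}

```text
clock: 6.05
tool_pos: [0.6289, 0.0524, 0.0943]
tool_rot: [1.0, 0.007, 0.001, -0.0]
force: [-0.2, 1.0, 3.1]
width: 0.103
gripper_force: 10.0
```

The bar is gripped: the opening is 9.7 mm at 10 N. I'll tighten, lift and carry the canister to the mat.

Call:
{"method": "arm_command", "body": {"commands": [{"rx":0,"ry":0,"rz":0,"dx":0,"dy":0,"dz":0,"claw":0},{"rx":0,"ry":0,"rz":0,"dx":0,"dy":0,"dz":0,"claw":0},{"rx":0,"ry":0,"rz":0,"dx":0,"dy":0,"dz":-0.01,"claw":0},{"rx":0,"ry":0,"rz":0,"dx":0,"dy":0,"dz":-0.01,"claw":0},{"rx":0,"ry":0,"rz":0,"dx":0,"dy":0,"dz":-0.02,"claw":0}], "force": 50}}

```text
clock: 6.55
tool_pos: [0.6278, 0.0521, 0.117]
tool_rot: [1.0, 0.007, -0.001, 0.0]
force: [-0.3, 1.2, -4.1]
width: 0.1
gripper_force: 50.0
```

Call:
{"method": "arm_command", "body": {"commands": [{"rx":0,"ry":0,"rz":0,"dx":0,"dy":0,"dz":-0.02,"claw":0},{"rx":0,"ry":0,"rz":0,"dx":0,"dy":0,"dz":-0.02,"claw":0},{"rx":0,"ry":0,"rz":0,"dx":0,"dy":0,"dz":-0.015,"claw":0},{"rx":0,"ry":0,"rz":0,"dx":0,"dy":0,"dz":-0.005,"claw":0},{"rx":0,"ry":0,"rz":0,"dx":0,"dy":0,"dz":0,"claw":0}]}}

```text
clock: 7.05
tool_pos: [0.6286, 0.0522, 0.1539]
tool_rot: [1.0, 0.007, 0.0, -0.0]
force: [0.4, -0.3, -4.0]
width: 0.101
gripper_force: 50.0
```

Call:
{"method": "arm_command", "body": {"commands": [{"rx":0,"ry":0,"rz":0,"dx":-0.01,"dy":-0.016,"dz":0,"claw":0},{"rx":0,"ry":0,"rz":0,"dx":-0.02,"dy":-0.032,"dz":0,"claw":0},{"rx":0,"ry":0,"rz":0,"dx":-0.02,"dy":-0.032,"dz":0,"claw":0},{"rx":0,"ry":0,"rz":0,"dx":-0.02,"dy":-0.032,"dz":0,"claw":0},{"rx":0,"ry":0,"rz":0,"dx":-0.02,"dy":-0.032,"dz":0,"claw":0}]}}

```text
clock: 7.55
tool_pos: [0.5719, 0.1391, 0.1528]
tool_rot: [1.0, 0.007, -0.001, 0.0]
force: [-0.1, -0.3, -4.2]
width: 0.098
gripper_force: 50.0
```

Call:
{"method": "arm_command", "body": {"commands": [{"rx":0,"ry":0,"rz":0,"dx":-0.02,"dy":-0.032,"dz":0,"claw":0},{"rx":0,"ry":0,"rz":0,"dx":-0.02,"dy":-0.032,"dz":0,"claw":0},{"rx":0,"ry":0,"rz":0,"dx":-0.02,"dy":-0.032,"dz":0,"claw":0},{"rx":0,"ry":0,"rz":0,"dx":-0.02,"dy":-0.032,"dz":0,"claw":0},{"rx":0,"ry":0,"rz":0,"dx":-0.02,"dy":-0.032,"dz":0,"claw":0}]}}

```text
clock: 8.05
tool_pos: [0.5105, 0.2341, 0.1529]
tool_rot: [1.0, 0.007, -0.0, 0.0]
force: [0.7, 0.9, -3.4]
width: 0.097
gripper_force: 50.0
```

Call:
{"method": "arm_command", "body": {"commands": [{"rx":0,"ry":0,"rz":0,"dx":-0.02,"dy":-0.032,"dz":0,"claw":0},{"rx":0,"ry":0,"rz":0,"dx":-0.02,"dy":-0.032,"dz":0,"claw":0},{"rx":0,"ry":0,"rz":0,"dx":-0.02,"dy":-0.032,"dz":0,"claw":0},{"rx":0,"ry":0,"rz":0,"dx":-0.02,"dy":-0.032,"dz":0,"claw":0},{"rx":0,"ry":0,"rz":0,"dx":-0.02,"dy":-0.032,"dz":0,"claw":0}]}}

```text
clock: 8.55
tool_pos: [0.4491, 0.3291, 0.1529]
tool_rot: [1.0, 0.007, -0.0, 0.0]
force: [-0.1, 0.5, -3.9]
width: 0.102
gripper_force: 50.0
```

Call:
{"method": "arm_command", "body": {"commands": [{"rx":0,"ry":0,"rz":0,"dx":-0.012,"dy":-0.023,"dz":0,"claw":0},{"rx":0,"ry":0,"rz":0,"dx":0,"dy":0,"dz":0.02,"claw":0},{"rx":0,"ry":0,"rz":0,"dx":0,"dy":0,"dz":0.02,"claw":0},{"rx":0,"ry":0,"rz":0,"dx":0,"dy":0,"dz":0.02,"claw":0},{"rx":0,"ry":0,"rz":0,"dx":0,"dy":0,"dz":0.015,"claw":0}]}}

```text
clock: 9.05
tool_pos: [0.4431, 0.341, 0.1067]
tool_rot: [1.0, 0.007, -0.001, 0.001]
force: [0.3, -0.4, -3.9]
width: 0.101
gripper_force: 50.0
```

Call:
{"method": "arm_command", "body": {"commands": [{"rx":0,"ry":0,"rz":0,"dx":0,"dy":0,"dz":0.01,"claw":0},{"rx":0,"ry":0,"rz":0,"dx":0,"dy":0,"dz":0.008,"claw":0},{"rx":0,"ry":0,"rz":0,"dx":0,"dy":0,"dz":0.004,"claw":0},{"rx":0,"ry":0,"rz":0,"dx":0,"dy":0,"dz":0.002,"claw":0},{"rx":0,"ry":0,"rz":0,"dx":0,"dy":0,"dz":0,"claw":0}]}}

```text
clock: 9.55
tool_pos: [0.4433, 0.3419, 0.0942]
tool_rot: [1.0, 0.007, 0.0, -0.0]
force: [0.5, -0.5, -4.9]
width: 0.1
gripper_force: 50.0
```

Call:
{"method": "arm_command", "body": {"commands": [{"rx":0,"ry":0,"rz":0,"dx":0,"dy":0,"dz":0.003,"claw":0},{"rx":0,"ry":0,"rz":0,"dx":0,"dy":0,"dz":0.002,"claw":0},{"rx":0,"ry":0,"rz":0,"dx":0,"dy":0,"dz":0,"claw":0}]}}

```text
clock: 9.85
tool_pos: [0.4431, 0.3418, 0.0909]
tool_rot: [1.0, 0.007, -0.0, 0.0]
force: [-0.7, -1.4, -3.1]
width: 0.101
gripper_force: 50.0
```

Call:
{"method": "arm_command", "body": {"commands": [{"rx":0,"ry":0,"rz":0,"dx":0,"dy":0,"dz":0.002,"claw":0},{"rx":0,"ry":0,"rz":0,"dx":0,"dy":0,"dz":0.001,"claw":0},{"rx":0,"ry":0,"rz":0,"dx":0,"dy":0,"dz":0,"claw":0}]}}

```text
clock: 10.15
tool_pos: [0.4435, 0.3423, 0.0903]
tool_rot: [1.0, 0.007, 0.001, -0.001]
force: [-2.2, -0.1, 5.8]
width: 0.102
gripper_force: 50.0
```

Call:
{"method": "arm_command", "body": {"commands": [{"rx":0,"ry":0,"rz":0,"dx":0,"dy":0,"dz":-0.001,"claw":0.12},{"rx":0,"ry":0,"rz":0,"dx":0,"dy":0,"dz":0,"claw":0.2},{"rx":0,"ry":0,"rz":0,"dx":0,"dy":0,"dz":0,"claw":0.3},{"rx":0,"ry":0,"rz":0,"dx":0,"dy":0,"dz":0,"claw":0.35},{"rx":0,"ry":0,"rz":0,"dx":0,"dy":0,"dz":0,"claw":0.35}], "force": 20}}

```text
clock: 10.65
tool_pos: [0.4432, 0.3419, 0.0898]
tool_rot: [1.0, 0.007, 0.0, -0.0]
force: [-0.1, -0.1, -0.8]
width: 0.347
gripper_force: 0.0
```

Call:
{"method": "arm_command", "body": {"commands": [{"rx":0,"ry":0,"rz":0,"dx":0,"dy":0,"dz":-0.01,"claw":0.35},{"rx":0,"ry":0,"rz":0,"dx":0,"dy":0,"dz":-0.03,"claw":0.35},{"rx":0,"ry":0,"rz":0,"dx":0,"dy":0,"dz":-0.04,"claw":0.35},{"rx":0,"ry":0,"rz":0,"dx":0,"dy":0,"dz":-0.04,"claw":0.35},{"rx":0,"ry":0,"rz":0,"dx":0,"dy":0,"dz":-0.02,"claw":0.35}]}}

```text
clock: 11.15
tool_pos: [0.4437, 0.3422, 0.1763]
tool_rot: [1.0, 0.007, 0.001, -0.001]
force: [0.9, -0.9, -0.5]
width: 0.349
gripper_force: 0.0
```

Call:
{"method": "arm_command", "body": {"commands": [{"rx":0,"ry":0,"rz":-0.0447,"dx":0,"dy":0,"dz":0,"claw":0.8},{"rx":0,"ry":0,"rz":-0.0447,"dx":0,"dy":0,"dz":0,"claw":0.8},{"rx":0,"ry":0,"rz":-0.0447,"dx":0,"dy":0,"dz":0,"claw":0.8},{"rx":0,"ry":0,"rz":-0.0447,"dx":0,"dy":0,"dz":0,"claw":0.8},{"rx":0,"ry":0,"rz":-0.0447,"dx":0,"dy":0,"dz":0,"claw":0.8}]}}

```text
clock: 11.65
tool_pos: [0.4431, 0.3418, 0.1736]
tool_rot: [0.936, 0.353, -0.0, 0.0]
force: [-0.7, 0.4, 0.7]
width: 0.74
gripper_force: 0.0
```

Call:
{"method": "arm_command", "body": {"commands": [{"rx":0,"ry":0,"rz":-0.0447,"dx":0,"dy":0,"dz":0,"claw":0.8},{"rx":0,"ry":0,"rz":-0.0447,"dx":0,"dy":0,"dz":0,"claw":0.8},{"rx":0,"ry":0,"rz":-0.0447,"dx":0,"dy":0,"dz":0,"claw":0.8},{"rx":0,"ry":0,"rz":-0.0447,"dx":0,"dy":0,"dz":0,"claw":0.8},{"rx":0,"ry":0,"rz":-0.0447,"dx":0,"dy":0,"dz":0,"claw":0.8}]}}

```text
clock: 12.15
tool_pos: [0.443, 0.3418, 0.1736]
tool_rot: [0.757, 0.653, -0.0, -0.0]
force: [-0.8, -0.5, 0.6]
width: 0.802
gripper_force: 0.0
```

```bash
cat > plan.py <<'E'
from h import *
import sys
def plan(x,y,z=None,yaw=None):
    """tool-axis shift (normalised total) to reach world x,y,z; tool-y yaw (deg) and turn left"""
    o=ctrl.get_obs();T=R.from_quat(o['tool_rot']).as_matrix();p=o['tool_pos']
    d=np.array([x,y,p[2] if z is None else z])-p
    ty=np.degrees(np.arctan2(T[1,1],T[0,1]))
    print('clock',round(o['clock'],2),'pos',p.round(4),'ty',ty.round(2),'shift/0.6',(T.T@d/.6).round(4),'tilt deg',np.degrees(np.arccos(-T[2,2])).round(2),'w',round(o['width'],3),'q',np.round(o['joint_positions'],2))
    if yaw is not None:print('rz total',-(yaw-ty)/180)
E
python3 - <<'E'
from plan import *
np.set_printoptions(precision=4,suppress=True)
plan(.4458,.0893,yaw=-8.75)
i=cv2.imread('pics/top0.png');h=cv2.cvtColor(i,cv2.COLOR_BGR2HSV)
t=ctrl.grab_frame('top')[:,:,::-1];cv2.imwrite('pics/top6.png',t)
# mat by difference in texture: colour at centre vs table
m=(i[...,0]>58)&(i[...,2]>120);mm=np.zeros(m.shape,np.uint8);mm[215:275,165:225]=m[215:275,165:225]
mm=cv2.morphologyEx(mm,cv2.MORPH_CLOSE,np.ones((5,5)));c=max(cv2.findContours(mm,0,2)[0],key=cv2.contourArea)
e=cv2.minEnclosingCircle(c);print('mat',e,pix2w([e[0]],.004))
E
```

```text
clock 12.15 pos [0.443  0.3418 0.1736] ty -8.4 shift/0.6 [-0.4156  0.066   0.0001] tilt deg 0.03 w 0.802 q [ 0.59  0.33  1.5  -0.    1.31  0.74]
rz total 0.0019363586183056114
mat ((194.5, 244.5), 41.719398498535156) [[0.442  0.3425 0.004 ]]
```

Call:
{"method": "arm_command", "body": {"commands": [{"rx":0,"ry":0,"rz":0.002,"dx":-0.0416,"dy":0.0066,"dz":0,"claw":0.8},{"rx":0,"ry":0,"rz":0,"dx":-0.0416,"dy":0.0066,"dz":0,"claw":0.8},{"rx":0,"ry":0,"rz":0,"dx":-0.0416,"dy":0.0066,"dz":0,"claw":0.8},{"rx":0,"ry":0,"rz":0,"dx":-0.0416,"dy":0.0066,"dz":0,"claw":0.8},{"rx":0,"ry":0,"rz":0,"dx":-0.0416,"dy":0.0066,"dz":0,"claw":0.8}]}}

```text
clock: 12.7
tool_pos: [0.4429, 0.2145, 0.1737]
tool_rot: [0.762, 0.648, -0.0, -0.0]
force: [-0.3, -0.1, -1.2]
width: 0.796
gripper_force: 0.0
```

Call:
{"method": "arm_command", "body": {"commands": [{"rx":0,"ry":0,"rz":0,"dx":-0.0416,"dy":0.0066,"dz":0,"claw":0.8},{"rx":0,"ry":0,"rz":0,"dx":-0.0416,"dy":0.0066,"dz":0,"claw":0.8},{"rx":0,"ry":0,"rz":0,"dx":-0.0416,"dy":0.0066,"dz":0,"claw":0.8},{"rx":0,"ry":0,"rz":0,"dx":-0.0416,"dy":0.0066,"dz":0,"claw":0.8},{"rx":0,"ry":0,"rz":0,"dx":-0.0416,"dy":0.0066,"dz":0,"claw":0.8}]}}

```text
clock: 13.2
tool_pos: [0.4428, 0.0881, 0.1738]
tool_rot: [0.762, 0.648, -0.0, -0.0]
force: [0.2, -0.8, -0.3]
width: 0.802
gripper_force: 0.0
```

Call:
{"method": "arm_command", "body": {"commands": [{"rx":0,"ry":0,"rz":0,"dx":0,"dy":0,"dz":0.03,"claw":0.8},{"rx":0,"ry":0,"rz":0,"dx":0,"dy":0,"dz":0.05,"claw":0.8},{"rx":0,"ry":0,"rz":0,"dx":0,"dy":0,"dz":0.05,"claw":0.8},{"rx":0,"ry":0,"rz":0,"dx":0,"dy":0,"dz":0.05,"claw":0.8},{"rx":0,"ry":0,"rz":0,"dx":0,"dy":0,"dz":0.03,"claw":0.8}]}}

```text
clock: 13.7
tool_pos: [0.4419, 0.089, 0.0458]
tool_rot: [0.762, 0.648, -0.001, -0.001]
force: [1.0, 0.2, 0.4]
width: 0.799
gripper_force: 0.0
```

Run:
```python
from plan import *
plan(.4458,.0893,-.0075,yaw=-8.75)
w=ctrl.grab_frame('wrist')[:,:,::-1];cv2.imwrite('pics/w7.png',w)
t=cv2.imread('pics/top6.png')
im=np.zeros((400,800,3),np.uint8);im[:,:400]=w[:,120:520];im[:,400:]=cv2.resize(t[150:290,140:280],(400,400),interpolation=2)
cv2.imwrite('pics/m7.png',im)
```

```text
clock 13.7 pos [0.4419 0.089  0.0458] ty -9.28 shift/0.6 [0.0016 0.0065 0.0888] tilt deg 0.13 w 0.799 q [0.12 0.26 1.93 0.   0.96 0.28]
rz total -0.002953552656842273
```

View pics/m7.png

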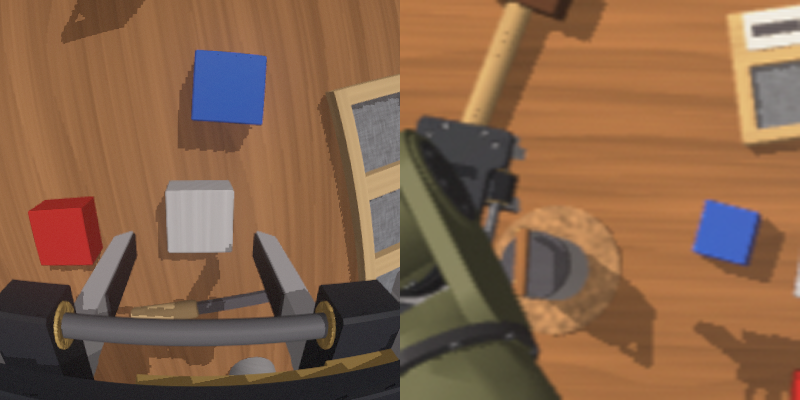

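The canister stands near the centre of the mat, and the steel block lies between the open fingers, about 4 mm to the right. I'll correct that, descend and grip.

Call:
{"method": "arm_command", "body": {"commands": [{"rx":0,"ry":0,"rz":-0.002,"dx":0.0016,"dy":0.0065,"dz":0,"claw":0.8},{"rx":0,"ry":0,"rz":0,"dx":0,"dy":0,"dz":0.03,"claw":0.8},{"rx":0,"ry":0,"rz":0,"dx":0,"dy":0,"dz":0.03,"claw":0.8},{"rx":0,"ry":0,"rz":0,"dx":0,"dy":0,"dz":0.02,"claw":0.8},{"rx":0,"ry":0,"rz":0,"dx":0,"dy":0,"dz":0.007,"claw":0.8}]}}

```text
clock: 14.25
tool_pos: [0.4472, 0.0895, -0.0045]
tool_rot: [0.759, 0.651, -0.0, -0.0]
force: [0.7, 0.6, -0.7]
width: 0.8
gripper_force: 0.0
```

Call:
{"method": "arm_command", "body": {"commands": [{"rx":0,"ry":0,"rz":0,"dx":0,"dy":0,"dz":0,"claw":0.65},{"rx":0,"ry":0,"rz":0,"dx":0,"dy":0,"dz":0,"claw":0.58},{"rx":0,"ry":0,"rz":0,"dx":0,"dy":0,"dz":0,"claw":0.54},{"rx":0,"ry":0,"rz":0,"dx":0,"dy":0,"dz":0,"claw":0.45},{"rx":0,"ry":0,"rz":0,"dx":0,"dy":0,"dz":0,"claw":0.45}], "force": 15}}

```text
clock: 14.75
tool_pos: [0.447, 0.0895, -0.0038]
tool_rot: [0.759, 0.651, 0.0, 0.0]
force: [-2.2, 0.1, 6.5]
width: 0.529
gripper_force: 15.0
```

Call:
{"method": "arm_command", "body": {"commands": [{"rx":0,"ry":0,"rz":0,"dx":0,"dy":0,"dz":0,"claw":0.4},{"rx":0,"ry":0,"rz":0,"dx":0,"dy":0,"dz":0,"claw":0.4},{"rx":0,"ry":0,"rz":0,"dx":0,"dy":0,"dz":-0.01,"claw":0.4},{"rx":0,"ry":0,"rz":0,"dx":0,"dy":0,"dz":-0.03,"claw":0.4},{"rx":0,"ry":0,"rz":0,"dx":0,"dy":0,"dz":-0.04,"claw":0.4}], "force": 55}}

```text
clock: 15.25
tool_pos: [0.4459, 0.0893, 0.0435]
tool_rot: [0.759, 0.651, -0.001, -0.001]
force: [0.4, -0.9, -6.2]
width: 0.527
gripper_force: 55.0
```

Call:
{"method": "arm_command", "body": {"commands": [{"rx":0,"ry":0,"rz":0,"dx":0,"dy":0,"dz":-0.03,"claw":0.4},{"rx":0,"ry":0,"rz":-0.034,"dx":0,"dy":0,"dz":0,"claw":0.4},{"rx":0,"ry":0,"rz":-0.034,"dx":0,"dy":0,"dz":0,"claw":0.4},{"rx":0,"ry":0,"rz":-0.034,"dx":0,"dy":0,"dz":0,"claw":0.4},{"rx":0,"ry":0,"rz":0,"dx":0,"dy":0,"dz":0,"claw":0.4}]}}

```text
clock: 15.75
tool_pos: [0.4467, 0.0894, 0.0616]
tool_rot: [0.645, 0.764, -0.0, -0.0]
force: [0.5, 1.1, -7.3]
width: 0.527
gripper_force: 55.0
```

```bash
python3 -c "
from plan import *
plan(.6288,.0517,None,9.5)"
```

```text
clock 15.75 pos [0.4467 0.0894 0.0616] ty 9.72 shift/0.6 [-1.132e-01  2.886e-01 -2.000e-04] tilt deg 0.03 w 0.527 q [ 0.12  0.24  1.91 -0.    1.   -0.05]
rz total 0.001229970602279826
```

Call:
{"method": "arm_command", "body": {"commands": [{"rx":0,"ry":0,"rz":0.001,"dx":-0.0113,"dy":0.0289,"dz":0,"claw":0.4},{"rx":0,"ry":0,"rz":0,"dx":-0.0113,"dy":0.0289,"dz":0,"claw":0.4},{"rx":0,"ry":0,"rz":0,"dx":-0.0113,"dy":0.0289,"dz":0,"claw":0.4},{"rx":0,"ry":0,"rz":0,"dx":-0.0113,"dy":0.0289,"dz":0,"claw":0.4},{"rx":0,"ry":0,"rz":0,"dx":-0.0113,"dy":0.0289,"dz":0,"claw":0.4}]}}

```text
clock: 16.25
tool_pos: [0.5385, 0.0701, 0.0614]
tool_rot: [0.648, 0.762, -0.0, -0.0]
force: [0.6, 0.2, -6.8]
width: 0.527
gripper_force: 55.0
```

Call:
{"method": "arm_command", "body": {"commands": [{"rx":0,"ry":0,"rz":0,"dx":-0.0113,"dy":0.0289,"dz":0,"claw":0.4},{"rx":0,"ry":0,"rz":0,"dx":-0.0113,"dy":0.0289,"dz":0,"claw":0.4},{"rx":0,"ry":0,"rz":0,"dx":-0.0113,"dy":0.0289,"dz":0,"claw":0.4},{"rx":0,"ry":0,"rz":0,"dx":-0.0113,"dy":0.0289,"dz":0,"claw":0.4},{"rx":0,"ry":0,"rz":0,"dx":-0.0113,"dy":0.0289,"dz":0,"claw":0.4}]}}

```text
clock: 16.75
tool_pos: [0.6295, 0.0509, 0.0612]
tool_rot: [0.648, 0.762, -0.0, -0.0]
force: [0.5, -0.7, -5.7]
width: 0.527
gripper_force: 55.0
```

```bash
python3 -c "
from plan import *
plan(.6288,.0517,.004,9.5)"
```

```text
clock 16.75 pos [0.6295 0.0509 0.0612] ty 9.23 shift/0.6 [ 0.0015 -0.0008  0.0953] tilt deg 0.07 w 0.527 q [ 0.02  0.59  1.39 -0.    1.16 -0.14]
rz total -0.0014966391736351663
```

Call:
{"method": "arm_command", "body": {"commands": [{"rx":0,"ry":0,"rz":-0.001,"dx":0.0015,"dy":-0.0008,"dz":0.02,"claw":0.4},{"rx":0,"ry":0,"rz":0,"dx":0,"dy":0,"dz":0.025,"claw":0.4},{"rx":0,"ry":0,"rz":0,"dx":0,"dy":0,"dz":0.02,"claw":0.4},{"rx":0,"ry":0,"rz":0,"dx":0,"dy":0,"dz":0.01,"claw":0.4},{"rx":0,"ry":0,"rz":0,"dx":0,"dy":0,"dz":0.008,"claw":0.4}]}}

```text
clock: 17.25
tool_pos: [0.628, 0.0521, 0.0111]
tool_rot: [0.645, 0.764, -0.0, -0.0]
force: [0.0, 0.6, -5.8]
width: 0.529
gripper_force: 55.0
```

Call:
{"method": "arm_command", "body": {"commands": [{"rx":0,"ry":0,"rz":0,"dx":0,"dy":0,"dz":0.004,"claw":0.4},{"rx":0,"ry":0,"rz":0,"dx":0,"dy":0,"dz":0.004,"claw":0.4},{"rx":0,"ry":0,"rz":0,"dx":0,"dy":0,"dz":0,"claw":0.4}]}}

```text
clock: 17.55
tool_pos: [0.6286, 0.0519, 0.0071]
tool_rot: [0.645, 0.764, 0.0, 0.0]
force: [0.3, 0.2, -6.2]
width: 0.527
gripper_force: 55.0
```

Call:
{"method": "arm_command", "body": {"commands": [{"rx":0,"ry":0,"rz":0,"dx":0,"dy":0,"dz":0.003,"claw":0.4},{"rx":0,"ry":0,"rz":0,"dx":0,"dy":0,"dz":0.002,"claw":0.4},{"rx":0,"ry":0,"rz":0,"dx":0,"dy":0,"dz":0,"claw":0.4}]}}

```text
clock: 17.85
tool_pos: [0.6287, 0.0519, 0.0043]
tool_rot: [0.645, 0.764, 0.0, 0.0]
force: [-0.3, -0.7, -4.3]
width: 0.53
gripper_force: 55.0
```

Call:
{"method": "arm_command", "body": {"commands": [{"rx":0,"ry":0,"rz":0,"dx":0,"dy":0,"dz":0.002,"claw":0.4},{"rx":0,"ry":0,"rz":0,"dx":0,"dy":0,"dz":0,"claw":0.55},{"rx":0,"ry":0,"rz":0,"dx":0,"dy":0,"dz":0,"claw":0.6},{"rx":0,"ry":0,"rz":0,"dx":0,"dy":0,"dz":0,"claw":0.64},{"rx":0,"ry":0,"rz":0,"dx":0,"dy":0,"dz":0,"claw":0.64}], "force": 20}}

```text
clock: 18.35
tool_pos: [0.6287, 0.0519, 0.003]
tool_rot: [0.645, 0.764, 0.0, 0.0]
force: [0.5, 0.5, -1.0]
width: 0.64
gripper_force: 0.0
```

Call:
{"method": "arm_command", "body": {"commands": [{"rx":0,"ry":0,"rz":0,"dx":0,"dy":0,"dz":-0.01,"claw":0.64},{"rx":0,"ry":0,"rz":0,"dx":0,"dy":0,"dz":-0.03,"claw":0.64},{"rx":0,"ry":0,"rz":0,"dx":0,"dy":0,"dz":-0.04,"claw":0.64},{"rx":0,"ry":0,"rz":0,"dx":0,"dy":0,"dz":-0.04,"claw":0.8},{"rx":0,"ry":0,"rz":0,"dx":0,"dy":0,"dz":-0.02,"claw":0.8}]}}

```text
clock: 18.85
tool_pos: [0.6294, 0.0519, 0.0895]
tool_rot: [0.645, 0.764, 0.001, 0.001]
force: [0.5, 0.6, 0.9]
width: 0.77
gripper_force: 0.0
```

```bash
python3 -c "
from plan import *
plan(.4752,-.119,None,9.5)"
```

```text
clock 18.85 pos [0.6294 0.0519 0.0895] ty 9.62 shift/0.6 [-0.2379 -0.301  -0.0008] tilt deg 0.17 w 0.77 q [ 0.02  0.56  1.37  0.    1.21 -0.14]
rz total 0.0006922856015852988
```

Call:
{"method": "arm_command", "body": {"commands": [{"rx":0,"ry":0,"rz":0,"dx":-0.0238,"dy":-0.0301,"dz":0,"claw":0.8},{"rx":0,"ry":0,"rz":0,"dx":-0.0238,"dy":-0.0301,"dz":0,"claw":0.8},{"rx":0,"ry":0,"rz":0,"dx":-0.0238,"dy":-0.0301,"dz":0,"claw":0.8},{"rx":0,"ry":0,"rz":0,"dx":-0.0238,"dy":-0.0301,"dz":0,"claw":0.8},{"rx":0,"ry":0,"rz":0,"dx":-0.0238,"dy":-0.0301,"dz":0,"claw":0.8}]}}

```text
clock: 19.35
tool_pos: [0.5506, -0.0342, 0.0867]
tool_rot: [0.645, 0.764, -0.0, -0.0]
force: [-0.6, -0.5, -0.3]
width: 0.8
gripper_force: 0.0
```

Call:
{"method": "arm_command", "body": {"commands": [{"rx":0,"ry":0,"rz":0,"dx":-0.0238,"dy":-0.0301,"dz":0,"claw":0.8},{"rx":0,"ry":0,"rz":0,"dx":-0.0238,"dy":-0.0301,"dz":0,"claw":0.8},{"rx":0,"ry":0,"rz":0,"dx":-0.0238,"dy":-0.0301,"dz":0,"claw":0.8},{"rx":0,"ry":0,"rz":0,"dx":-0.0238,"dy":-0.0301,"dz":0,"claw":0.8},{"rx":0,"ry":0,"rz":0,"dx":-0.0238,"dy":-0.0301,"dz":0,"claw":0.8}]}}

```text
clock: 19.85
tool_pos: [0.4736, -0.1197, 0.0867]
tool_rot: [0.645, 0.764, -0.0, -0.0]
force: [0.6, 0.4, -0.3]
width: 0.8
gripper_force: 0.0
```

```bash
python3 -c "
from plan import *
plan(.4752,-.119,-.004,9.5)"
```

```text
clock 19.85 pos [ 0.4736 -0.1197  0.0867] ty 9.63 shift/0.6 [0.0006 0.0029 0.1512] tilt deg 0.01 w 0.8 q [-0.32  0.27  1.8  -0.    1.07 -0.49]
rz total 0.0007103887103765317
```

Call:
{"method": "arm_command", "body": {"commands": [{"rx":0,"ry":0,"rz":0,"dx":0.0006,"dy":0.0029,"dz":0.03,"claw":0.8},{"rx":0,"ry":0,"rz":0,"dx":0,"dy":0,"dz":0.04,"claw":0.8},{"rx":0,"ry":0,"rz":0,"dx":0,"dy":0,"dz":0.04,"claw":0.8},{"rx":0,"ry":0,"rz":0,"dx":0,"dy":0,"dz":0.03,"claw":0.8},{"rx":0,"ry":0,"rz":0,"dx":0,"dy":0,"dz":0.01,"claw":0.8}]}}

```text
clock: 20.35
tool_pos: [0.475, -0.1181, -0.0048]
tool_rot: [0.645, 0.764, -0.001, -0.001]
force: [0.3, 0.1, 0.6]
width: 0.796
gripper_force: 0.0
```

Call:
{"method": "arm_command", "body": {"commands": [{"rx":0,"ry":0,"rz":0,"dx":0,"dy":0,"dz":0,"claw":0.68},{"rx":0,"ry":0,"rz":0,"dx":0,"dy":0,"dz":0,"claw":0.61},{"rx":0,"ry":0,"rz":0,"dx":0,"dy":0,"dz":0,"claw":0.58},{"rx":0,"ry":0,"rz":0,"dx":0,"dy":0,"dz":0,"claw":0.5},{"rx":0,"ry":0,"rz":0,"dx":0,"dy":0,"dz":0,"claw":0.5}], "force": 15}}

```text
clock: 20.85
tool_pos: [0.4761, -0.1186, -0.0024]
tool_rot: [0.645, 0.764, 0.0, 0.0]
force: [-4.2, -1.2, 6.6]
width: 0.573
gripper_force: 15.0
```

Call:
{"method": "arm_command", "body": {"commands": [{"rx":0,"ry":0,"rz":0,"dx":0,"dy":0,"dz":0,"claw":0.4},{"rx":0,"ry":0,"rz":0,"dx":0,"dy":0,"dz":0,"claw":0.4},{"rx":0,"ry":0,"rz":0,"dx":0,"dy":0,"dz":-0.01,"claw":0.4},{"rx":0,"ry":0,"rz":0,"dx":0,"dy":0,"dz":-0.04,"claw":0.4},{"rx":0,"ry":0,"rz":0,"dx":0,"dy":0,"dz":-0.06,"claw":0.4}], "force": 55}}

```text
clock: 21.35
tool_pos: [0.4746, -0.1179, 0.0623]
tool_rot: [0.645, 0.764, -0.001, -0.002]
force: [2.1, -0.7, -5.7]
width: 0.564
gripper_force: 55.0
```

```bash
python3 -c "
from plan import *
plan(.6427,-.0312,None,9.5)"
```

```text
clock 21.35 pos [ 0.4746 -0.1179  0.0623] ty 9.62 shift/0.6 [ 0.0957  0.3003 -0.0009] tilt deg 0.23 w 0.564 q [-0.32  0.31  1.81  0.    1.02 -0.49]
rz total 0.0006739730425349933
```

Call:
{"method": "arm_command", "body": {"commands": [{"rx":0,"ry":0,"rz":0,"dx":0.0096,"dy":0.03,"dz":0,"claw":0.4},{"rx":0,"ry":0,"rz":0,"dx":0.0096,"dy":0.03,"dz":0,"claw":0.4},{"rx":0,"ry":0,"rz":0,"dx":0.0096,"dy":0.03,"dz":0,"claw":0.4},{"rx":0,"ry":0,"rz":0,"dx":0.0096,"dy":0.03,"dz":0,"claw":0.4},{"rx":0,"ry":0,"rz":0,"dx":0.0096,"dy":0.03,"dz":0,"claw":0.4}]}}

```text
clock: 21.85
tool_pos: [0.5602, -0.0745, 0.0628]
tool_rot: [0.645, 0.764, -0.0, -0.0]
force: [-0.7, -0.1, -5.8]
width: 0.56
gripper_force: 55.0
```

Call:
{"method": "arm_command", "body": {"commands": [{"rx":0,"ry":0,"rz":0,"dx":0.0096,"dy":0.03,"dz":0,"claw":0.4},{"rx":0,"ry":0,"rz":0,"dx":0.0096,"dy":0.03,"dz":0,"claw":0.4},{"rx":0,"ry":0,"rz":0,"dx":0.0096,"dy":0.03,"dz":0,"claw":0.4},{"rx":0,"ry":0,"rz":0,"dx":0.0096,"dy":0.03,"dz":0,"claw":0.4},{"rx":0,"ry":0,"rz":0,"dx":0.0096,"dy":0.03,"dz":0,"claw":0.4}]}}

```text
clock: 22.35
tool_pos: [0.6441, -0.031, 0.0626]
tool_rot: [0.645, 0.764, -0.0, -0.0]
force: [-0.6, 0.2, -6.7]
width: 0.565
gripper_force: 55.0
```

Run:
```python
from plan import *
plan(.6427,-.0312,.005,9.5)
w=ctrl.grab_frame('wrist')[:,:,::-1];t=ctrl.grab_frame('top')[:,:,::-1]
im=np.zeros((400,800,3),np.uint8);im[:,:400]=w[:,120:520];im[:,400:]=cv2.resize(t[110:210,250:350],(400,400),interpolation=2)
cv2.imwrite('pics/m8.png',im)
```

```text
clock 22.35 pos [ 0.6441 -0.031   0.0626] ty 9.63 shift/0.6 [ 0.0001 -0.0023  0.096 ] tilt deg 0.06 w 0.565 q [-0.1   0.62  1.34  0.    1.18 -0.27]
rz total 0.0007018766588524924
```

View pics/m8.png

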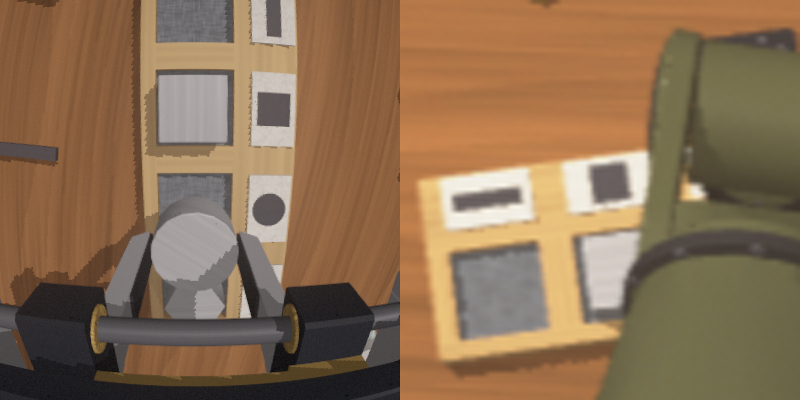

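The square block lies in its pocket beside the square label at (196,108). The disc is held level over the disc pocket, and its top centre is at about (193,247). Before lowering I'll measure its offset in the grip.

Run:
```python
from plan import *
np.set_printoptions(precision=4,suppress=True)
i=cv2.imread('pics/m8.png')[:,:400].astype(int);o=ctrl.get_obs()
for th in(145,155,165):
    g=((i.max(2)-i.min(2)<25)&(i.min(2)>th)).astype(np.uint8);m=np.zeros_like(g);m[205:295,145:245]=g[205:295,145:245]
    m=cv2.morphologyEx(m,cv2.MORPH_OPEN,np.ones((3,3)))
    c=max(cv2.findContours(m,0,2)[0],key=cv2.contourArea);uv=c[:,0]+[120,0]
    w=wrist(uv,o['tool_pos'][2]+.0375,o['tool_pos'],o['tool_rot'])[:,:2]
    T=R.from_quat(o['tool_rot']).as_matrix()[:2,:2];L=(w-o['tool_pos'][:2])@T
    print(th,cv2.boundingRect(c),'tool-frame centre mm',cv2.minEnclosingCircle((L*1000).astype(np.float32)),cv2.fitEllipse((L*1000).astype(np.float32)))
```

```text
145 (152, 213, 84, 68) tool-frame centre mm ((1.2796412706375122, -0.4073629677295685), 26.12538719177246) ((5.329804420471191, -3.3432223796844482), (39.102149963378906, 51.801448822021484), 143.92190551757812)
155 (153, 213, 83, 67) tool-frame centre mm ((1.3083019256591797, -0.23432056605815887), 25.735599517822266) ((5.394268989562988, -2.6798665523529053), (38.18008041381836, 51.07925796508789), 141.74456787109375)Traceback (most recent call last):
  File "<stdin>", line 10, in <module>
cv2.error: OpenCV(4.12.0) /io/opencv/modules/imgproc/src/shapedescr.cpp:361: error: (-201:Incorrect size of input array) There should be at least 5 points to fit the ellipse in function 'fitEllipseNoDirect'
```

Call:
{"method": "arm_command", "body": {"commands": [{"rx":0,"ry":0,"rz":0,"dx":-0.002,"dy":-0.002,"dz":0.02,"claw":0.4},{"rx":0,"ry":0,"rz":0,"dx":0,"dy":0,"dz":0.025,"claw":0.4},{"rx":0,"ry":0,"rz":0,"dx":0,"dy":0,"dz":0.02,"claw":0.4},{"rx":0,"ry":0,"rz":0,"dx":0,"dy":0,"dz":0.01,"claw":0.4},{"rx":0,"ry":0,"rz":0,"dx":0,"dy":0,"dz":0.01,"claw":0.4}]}}

```text
clock: 22.95
tool_pos: [0.6426, -0.0331, 0.011]
tool_rot: [0.645, 0.764, -0.0, -0.0]
force: [0.6, 0.3, -5.9]
width: 0.561
gripper_force: 55.0
```

Call:
{"method": "arm_command", "body": {"commands": [{"rx":0,"ry":0,"rz":0,"dx":0,"dy":0,"dz":0.004,"claw":0.4},{"rx":0,"ry":0,"rz":0,"dx":0,"dy":0,"dz":0.003,"claw":0.4},{"rx":0,"ry":0,"rz":0,"dx":0,"dy":0,"dz":0,"claw":0.4}]}}

```text
clock: 23.25
tool_pos: [0.643, -0.0329, 0.0078]
tool_rot: [0.645, 0.764, 0.0, 0.0]
force: [0.2, -0.5, -5.0]
width: 0.562
gripper_force: 55.0
```

Call:
{"method": "arm_command", "body": {"commands": [{"rx":0,"ry":0,"rz":0,"dx":0,"dy":0,"dz":0.004,"claw":0.4},{"rx":0,"ry":0,"rz":0,"dx":0,"dy":0,"dz":0.002,"claw":0.4},{"rx":0,"ry":0,"rz":0,"dx":0,"dy":0,"dz":0,"claw":0.4}]}}

```text
clock: 23.55
tool_pos: [0.6434, -0.033, 0.0057]
tool_rot: [0.645, 0.764, 0.0, 0.001]
force: [-5.6, 0.4, 7.4]
width: 0.563
gripper_force: 55.0
```

Call:
{"method": "arm_command", "body": {"commands": [{"rx":0,"ry":0,"rz":0,"dx":0,"dy":0,"dz":0,"claw":0.59},{"rx":0,"ry":0,"rz":0,"dx":0,"dy":0,"dz":0,"claw":0.63},{"rx":0,"ry":0,"rz":0,"dx":0,"dy":0,"dz":0,"claw":0.68},{"rx":0,"ry":0,"rz":0,"dx":0,"dy":0,"dz":0,"claw":0.68},{"rx":0,"ry":0,"rz":0,"dx":0,"dy":0,"dz":-0.005,"claw":0.68}], "force": 20}}

```text
clock: 24.05
tool_pos: [0.6427, -0.0329, 0.0068]
tool_rot: [0.645, 0.764, -0.0, -0.0]
force: [-1.0, 0.2, 0.5]
width: 0.681
gripper_force: 0.0
```

Call:
{"method": "arm_command", "body": {"commands": [{"rx":0,"ry":0,"rz":0,"dx":0,"dy":0,"dz":-0.02,"claw":0.68},{"rx":0,"ry":0,"rz":0,"dx":0,"dy":0,"dz":-0.05,"claw":0.68},{"rx":0,"ry":0,"rz":0,"dx":0,"dy":0,"dz":-0.06,"claw":0.68},{"rx":0,"ry":0,"rz":0,"dx":0,"dy":0,"dz":-0.06,"claw":0.68},{"rx":0,"ry":0,"rz":0,"dx":0,"dy":0,"dz":-0.06,"claw":0.68}]}}

```text
clock: 24.55
tool_pos: [0.6428, -0.0329, 0.1597]
tool_rot: [0.645, 0.764, 0.0, 0.0]
force: [0.5, 0.4, 0.4]
width: 0.681
gripper_force: 0.0
```

Call:
{"method": "arm_command", "body": {"commands": [{"rx":0,"ry":0,"rz":0,"dx":-0.04,"dy":-0.05,"dz":0,"claw":0.68},{"rx":0,"ry":0,"rz":0,"dx":-0.04,"dy":-0.05,"dz":0,"claw":0.68},{"rx":0,"ry":0,"rz":0,"dx":-0.04,"dy":-0.05,"dz":0,"claw":0.68},{"rx":0,"ry":0,"rz":0,"dx":-0.04,"dy":-0.05,"dz":0,"claw":0.68},{"rx":0,"ry":0,"rz":0,"dx":-0.04,"dy":-0.05,"dz":0,"claw":0.68}]}}

```text
clock: 25.05
tool_pos: [0.514, -0.1773, 0.1582]
tool_rot: [0.645, 0.764, 0.0, 0.001]
force: [0.2, -0.9, 0.4]
width: 0.678
gripper_force: 0.0
```

Call:
{"method": "arm_command", "body": {"commands": [{"rx":0,"ry":0,"rz":0,"dx":-0.05,"dy":-0.05,"dz":0,"claw":0.68},{"rx":0,"ry":0,"rz":0,"dx":-0.05,"dy":-0.05,"dz":0,"claw":0.68},{"rx":0,"ry":0,"rz":0,"dx":-0.05,"dy":-0.03,"dz":0,"claw":0.68},{"rx":0,"ry":0,"rz":0,"dx":-0.05,"dy":0,"dz":0,"claw":0.68},{"rx":0,"ry":0,"rz":0,"dx":-0.05,"dy":0,"dz":0,"claw":0.68}]}}

```text
clock: 25.55
tool_pos: [0.4629, -0.3388, 0.1585]
tool_rot: [0.646, 0.764, 0.0, 0.001]
force: [0.1, -0.3, 0.8]
width: 0.679
gripper_force: 0.0
```

Run:
```python
from plan import *
o=ctrl.get_obs();print(o['clock'],o['tool_pos'],o['force'])
t=ctrl.grab_frame('top')[:,:,::-1];s=ctrl.grab_frame('scene')[:,:,::-1];cv2.imwrite('pics/top9.png',t)
im=np.zeros((600,800,3),np.uint8)
im[:340,:]=cv2.resize(t[130:275,150:490],(800,340),interpolation=2)
im[340:]=cv2.resize(s[175:280,190:513],(800,260),interpolation=2)
cv2.imwrite('pics/m9.png',im)
```

```text
25.55 [ 0.46291207 -0.33883839  0.15851854] [ 0.05714944 -0.26397987  0.82141194]
```

View pics/m9.png

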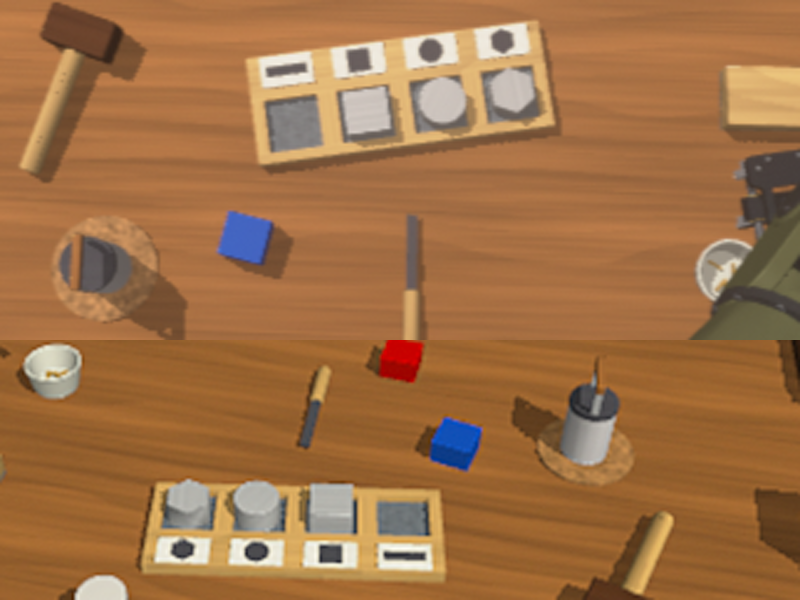

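The final view shows the canister upright on the mat at crop (97,265), the square block at (367,111) and the disc at (442,101), each beside its label. A last numeric check of the block centres follows.

Run:
```python
from h import *
np.set_printoptions(precision=4,suppress=True)
i=cv2.imread('pics/top9.png').astype(int)
th=np.radians(9.5);r=np.array([[np.cos(th),-np.sin(th)],[np.sin(th),np.cos(th)]])
for n,(x0,y0,x1,y1),p in(('sq',(290,163,322,192),(.6288,.0517)),('round',(324,159,350,190),(.6427,-.0312)),('hex',(355,155,380,182),(.6566,-.1141))):
    g=((i.max(2)-i.min(2)<25)&(i.min(2)>148)).astype(np.uint8);m=np.zeros_like(g);m[y0:y1,x0:x1]=g[y0:y1,x0:x1]
    c=max(cv2.findContours(m,0,2)[0],key=cv2.contourArea)
    w=pix2w(c[:,0],.042)[:,:2];q=cv2.minAreaRect((w*1000).astype(np.float32))
    print(n,q,'offset in rack mm',r.T@(np.array(q[0])-np.array(p)*1000))
```

```text
sq ((628.2361450195312, 51.833744049072266), (48.56081771850586, 50.00282287597656), 10.104232788085938) offset in rack mm [-0.534  0.225]
round ((643.8179931640625, -33.649742126464844), (48.83761978149414, 50.60240173339844), 1.783553957939148) offset in rack mm [ 0.6983 -2.6007]
hex ((655.7979736328125, -112.24625396728516), (46.263694763183594, 48.08390808105469), 1.8221913576126099) offset in rack mm [-0.4851  1.9607]
```

```bash
python3 -c "
from workcell import ctrl
print(ctrl.close_job())"
```

```text
the job is handed in; nothing more can be done
None
```

I handed the job in at about 26 s: the canister stands upright near the centre of the mat, and the square and round blocks lie in the pockets with their own labels, within about 1 mm and 3 mm of centre by the top camera; no verdict came back.

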